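Line the graded canister set up on its tray

ROBOT

A 6-joint arm with a two-finger parallel gripper is mounted at the origin on a cart in front of the work surface, level with it; the furniture and walls round the work are solid. World frame = base frame: x ahead of the robot, y to its left, z up, the work surface at z = 0. Lengths are in m, angles in rad, forces in N, time in s.
With the tool pointing down it reaches from about 0.275 to 0.75 m from the base axis. Payload 10.2 kg.
Tool frame: the origin (TCP) lies between the finger pads; the fingertips stand 11 mm ahead of it and the grasp point (between the pads) lies 8 mm behind it; z points along the fingers, y is the line along which they close (so a half turn about z gives the same grasp; the last joint's range is limited). The gripper opens to 85 mm and grips with 20 to 120 N. Pads are 22 mm wide; open, the fingers measure 114 mm over their backs; the gripper's body (76 mm by 85 mm) begins 54 mm behind the grasp point. The pads swing forward as they close: fully open they stand 13 mm farther back than shut.
Start: joints at [-1.449, 0.313, 1.498, -0, 1.331, -0.223], TCP at [0.177, -0.494, 0.242] pointing down, gripper open.
Joint ranges: [-2.94, 2.94], [-0.97, 2.17], [0.19, 2.56], [-1.23, 4.37], [0.02, 3.11], [-2.88, 2.88]. Speed limits (rad/s): [2.39, 2.39, 3.01, 3.14, 3.14, 3.14].

INTERFACE

Orientations are given as a unit quaternion [w, x, y, z].
In Python, from plant import sense, get_image, finish_job gives the robot as it stands.
- The arm moves only by the tool carry_out, never from a script. Its argument "plan" is text: rows parted by semicolons, each of 7 numbers parted by spaces: the shift along the tool's x, y, z in a scale on which 1.0 is 75 cm, then the turn, a rotation vector about the tool's x, y, z in normalised numbers (1 is 360 degrees), then the opening, from 0 (shut) to 1 (fully open). In form: dx dy dz rx ry rz jaw; .... A call has 1 to 20 rows; each row is the pose to reach, as a shift and turn from the pose commanded when the call began, along the tool's axes at that moment; what a row does not reach only later rows make up. A row lasts 1/8 s, in which the tool goes at most 62.5 mm and 10.7 degrees, less where a joint would pass 70% of its speed; a pose out of reach is approached as far as the arm can. A shift or turn number past 1, either way, is cut back to 1. A call with a gripper value outside its range is refused whole. The fingers move at their own pace and stop on an object; "force" is the grip in N (left out, the last holds). Time passes only in rows, so rows that repeat a pose let the fingers close. It gives the time, the measured TCP pose, the force, the opening and the grip force at its end, in the units of the state.
- sense(): the state, without advancing time (a new reading comes with each control period).
- get_image(name): name is "scene" or "top" or "wrist"; returns a dict with "pixels" (400x640x3 uint8, red, green, blue), "z_map" (400x640 float32, m along the optical axis (not along the pixel's ray), 0 where there is no reading), "mtx" (3x3 intrinsics, pixels), "rvec" (rotation vector, rad) and "tvec" (3), from world to camera coordinates, as OpenCV has them; the wrist camera has in their place "mount" (4x4, takes a point from camera to tool coordinates, whose origin is the TCP and whose axes are the flange's). Camera axes: x right, y down, z forward; pixel columns grow to the right and rows downward; lengths in m; the calibration is good to about 2 mm. A picture is of the moment at which its call begins: read the wrist's pose just before it.
- finish_job(): hands the job in; it is judged then, once.
The state is a dict: "clock": time; "joints": joint angles; "qvel": joint speeds; "joint_torque": joint torques, N m; "position": TCP position; "tool_rot": TCP orientation; "force": force on the tool from outside, world axes, zero at the start; "wrist_torque": the same for the moment, N m; "gripper_width": opening from 0.0 (shut) to 1.0 (fully open); "grasp_force": force on a finger pad.
Only numpy, scipy, OpenCV 4.12 (cv2) and the standard library are available. Lean on these libraries where they do the work, as an engineer would, in place of code of your own. Each camera call takes 0.05 s, during which the arm holds its last target. There are 200 camera calls.

TASK

The washed canisters are dry: line the four white canisters up on their wooden tray in order of size, each standing fully down in the recess that was made for it. Keep them upright, set them down gently rather than dropping them, and leave the garlic and the lemon where they are.

Things in the scene. Friction and masses are not known exactly. Their poses are not given: they have to be found in the camera images.
- canister_small: The smallest of four alike canisters: upright white ceramic cylinder with pale wooden lid (fixed on), both 38 mm in diameter, 48 mm high to the lid's top; a 19 mm wide wooden knob stands 14 mm above that. Foot chamfered 4 mm. Loose, on a 3 mm drying mat at the start, 80 g give or take a third. Origin: centre of its underside; z up along its axis.
- canister_medium: The second smallest of four alike canisters: upright white ceramic cylinder with pale wooden lid (fixed on), both 48 mm in diameter, 64 mm high to the lid's top; a 19 mm wide wooden knob stands 14 mm above that. Foot chamfered 4 mm. Loose, on a 3 mm drying mat at the start, 140 g give or take a third. Origin: centre of its underside; z up along its axis.
- canister_large: The second largest of four alike canisters: upright white ceramic cylinder with pale wooden lid (fixed on), both 58 mm in diameter, 80 mm high to the lid's top; a 19 mm wide wooden knob stands 14 mm above that. Foot chamfered 4 mm. Loose, on a 3 mm drying mat at the start, 220 g give or take a third. Origin: centre of its underside; z up along its axis.
- canister_largest: The largest of four alike canisters: upright white ceramic cylinder with pale wooden lid (fixed on), both 68 mm in diameter, 96 mm high to the lid's top; a 19 mm wide wooden knob stands 14 mm above that. Foot chamfered 4 mm. Loose, on a 3 mm drying mat at the start, 320 g give or take a third. Origin: centre of its underside; z up along its axis.
- recess_small: The smallest of four round recesses in a row, in order of size, in a fixed wooden tray (320 x 115 mm, top 18 mm above the worktop): 46 mm wide, 8 mm deep, cork floor, for the 38 mm canister. Centres are 61, 71, 81 mm apart from smallest to largest. Origin: centre of the cork floor, 10 mm above the worktop; z up; y along the row towards the largest recess.
- recess_medium: The second smallest of four round recesses in a row, in order of size, in a fixed wooden tray (320 x 115 mm, top 18 mm above the worktop): 56 mm wide, 8 mm deep, cork floor, for the 48 mm canister. Centres are 61, 71, 81 mm apart from smallest to largest. Origin: centre of the cork floor, 10 mm above the worktop; z up; y along the row towards the largest recess.
- recess_large: The second largest of four round recesses in a row, in order of size, in a fixed wooden tray (320 x 115 mm, top 18 mm above the worktop): 66 mm wide, 8 mm deep, cork floor, for the 58 mm canister. Centres are 61, 71, 81 mm apart from smallest to largest. Origin: centre of the cork floor, 10 mm above the worktop; z up; y along the row towards the largest recess.
- recess_largest: The largest of four round recesses in a row, in order of size, in a fixed wooden tray (320 x 115 mm, top 18 mm above the worktop): 76 mm wide, 8 mm deep, cork floor, for the 68 mm canister. Centres are 61, 71, 81 mm apart from smallest to largest. Origin: centre of the cork floor, 10 mm above the worktop; z up; y along the row towards the largest recess.
- garlic: A garlic bulb, a bystander, 60 mm across and 59 mm high, loose on the mat among the canisters. Origin: centre of its underside. (Behind mat and tray, from x = 0.56 on, stand a 125 mm high dish rack and other kitchen things, and a wall cabinet hangs 0.52 m above the worktop from x = 0.58 on, y > -0.07.)
- lemon: A lemon, a bystander, 70 by 52 mm and 51 mm high, loose on the mat among the canisters. Origin: centre of its underside.

How it is judged:
By the outcome, as a careful person would: the job done as asked, in the order asked, and still so for the second after the job is handed in, with the robot touching nothing.
It also fails if it takes over 109 s, if anything falls off the work surface, if the arm or the gripper's body presses on something with over 40 N, if the wrist force passes 120 N, or if a joint passes its speed limit or range.

## Working session

There is one attempt and no reset: what is moved stays moved. The work goes in short steps, Python scripts to look and compute and a tool call to move; the robot and the scene stay as the last step left them, time stands still between calls to the robot, and variables do not carry over. Pictures are saved under pics/ and viewed, at most 14 in all, crops included, and the job is handed in when it is done.

Besides the shell and the picture viewer there is one more tool, called after "Emit:" by a JSON object that holds its "name" and its "arguments", one argument or row to a line. carry_out: Moves the arm, as the interface text tells. Its arguments: {"type":"object","properties":{"plan":{"type":"string"},"force":{"type":"number"}},"required":["plan"]}

```bash
mkdir -p pics; cat > h.py <<'E'
import numpy as np, cv2
from plant import sense, get_image, finish_job
def cloud(d):
    z=d["z_map"]; K=d["mtx"]; v,u=np.mgrid[0:z.shape[0],0:z.shape[1]]
    c=np.stack([(u-K[0,2])/K[0,0]*z,(v-K[1,2])/K[1,1]*z,z],-1)
    R,_=cv2.Rodrigues(np.array(d["rvec"],float))
    return (c-np.array(d["tvec"]).ravel())@R
def save(n,p): cv2.imwrite(n,p[...,::-1])
E
python3 - <<'E'
from h import *
s=sense(); print(s)
for n in("top","scene"):
    d=get_image(n); save(f"pics/{n}.png",d["pixels"]); np.save(n+".npy",d,allow_pickle=True)
    print(n,d["mtx"],d["rvec"],d["tvec"])
E
```

```text
{'clock': 0.0, 'joints': array([-1.44937861e+00,  3.13443789e-01,  1.49843772e+00,  3.84817813e-06,
        1.33100799e+00, -2.23393564e-01]), 'qvel': array([-8.94892453e-04, -6.71810320e-04, -2.37214860e-07,  1.34517853e-04,
        1.14752464e-03,  1.21015109e-03]), 'joint_torque': array([-7.85480861e-04, -4.12263572e+01, -2.59744263e+01, -2.81433831e-04,
        4.12336944e-03,  2.14208725e-06]), 'position': array([ 0.17742216, -0.4938511 ,  0.24173801]), 'tool_rot': array([-6.47484906e-04,  9.85174795e-01,  1.71552332e-01,  3.49137228e-05]), 'force': array([-0.06141153,  0.08581123, -0.45252851]), 'wrist_torque': array([-0.01239796,  0.05102365,  0.00408995]), 'grasp_force': 0.0, 'gripper_width': 1.0002352262911258}
top [[476.91728626   0.         319.19128614]
 [  0.         476.91728626 203.48741084]
 [  0.           0.           1.        ]] [ 2.16188962 -2.20340562  0.10522058] [0.02255904 0.44899198 1.12321684]
scene [[456.7410621    0.         325.66109924]
 [  0.         456.7410621  190.42592933]
 [  0.           0.           1.        ]] [ 1.49280884 -2.20035757  0.79268113] [0.20293296 0.35707396 1.15356932]
```

View pics/top.png

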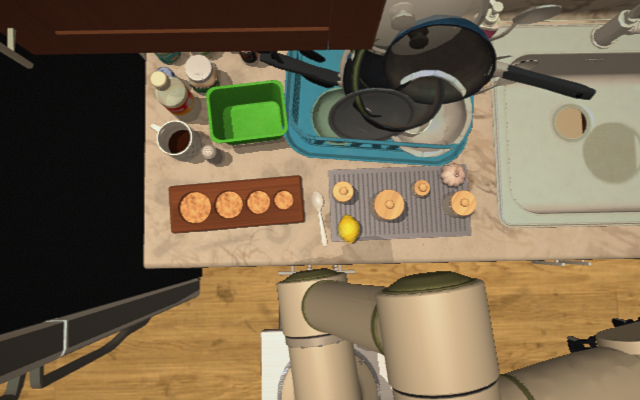

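View pics/scene.png

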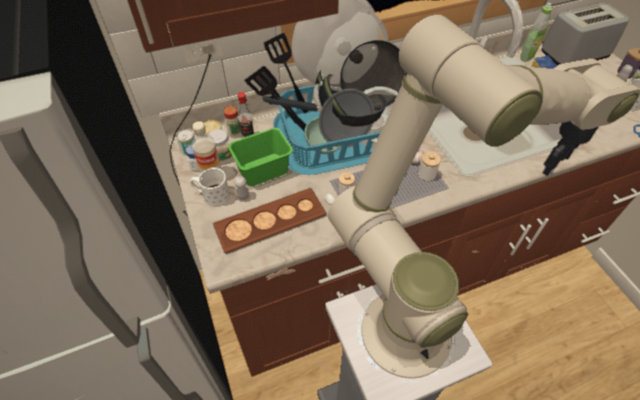

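The top view shows the tray recesses, largest to smallest, at about (195,207), (229,205), (259,202) and (284,200). Lids are at (343,191), (389,206), (422,188) and (463,204), with the garlic at (454,174) and the lemon at (349,230). The arm hides much of the scene view. Next I'll measure positions.

```bash
python3 - <<'E'
from h import *
d=np.load("top.npy",allow_pickle=True).item(); P=cloud(d); px=d["pixels"]; hsv=cv2.cvtColor(px,cv2.COLOR_RGB2HSV)
for n,(u,v) in dict(A=(343,191),B=(389,206),C=(422,188),D=(463,204)).items():
    w=P[v-24:v+25,u-24:u+25].reshape(-1,3); c=hsv[v-24:v+25,u-24:u+25].reshape(-1,3)
    near=np.hypot(*(w-P[v,u])[:,:2].T)<0.045
    kz=np.median(P[v-1:v+2,u-1:u+2,2])
    k=w[near&(w[:,2]>kz-.005)]; l=w[near&(abs(w[:,2]-kz+.014)<.006)]
    f=lambda q:cv2.minEnclosingCircle(q[:,:2].astype(np.float32))
    print(n,kz,"knob",k[:,:2].mean(0),f(k),"lid",l[:,2].mean(),f(l))
for n,(u,v) in dict(R4=(195,207),R3=(229,205),R2=(259,202),R1=(284,200),gar=(454,174),lem=(349,230)).items(): print(n,P[v,u],hsv[v,u])
for (u,v) in [(237,182),(235,225),(400,175),(320,235),(240,245)]: print(P[v,u],hsv[v,u])
# cork mask
m=((hsv[...,2]>160)&(hsv[...,0]<25)&(hsv[...,1]>80)).astype(np.uint8); m[:, :170]=0;m[:,305:]=0;m[:183]=0;m[228:]=0
R,_=cv2.Rodrigues(d["rvec"]);K=d["mtx"];C=-R.T@d["tvec"]
def ray(u,v,z):
    r=R.T@np.linalg.inv(K)@[u,v,1]; return C+r*(z-C[2])/r[2]
print("cam",C)
cs,_=cv2.findContours(m,cv2.RETR_EXTERNAL,cv2.CHAIN_APPROX_NONE)
for c in cs:
    if cv2.contourArea(c)<100: continue
    for z in(.018,.010):
        q=np.array([ray(*p[0],z)[:2] for p in c],np.float32)
        print("cork",z,cv2.minEnclosingCircle(q),cv2.fitEllipse(q)[:2])
E
```

```text
A 0.0814241395857579 knob [ 0.47308544 -0.04106707] ((0.47318997979164124, -0.04074065759778023), 0.009289012290537357) lid 0.067025198554814 ((0.4733121693134308, -0.04067857936024666), 0.023956000804901123)
B 0.11228175188752433 knob [ 0.4382432  -0.14006307] ((0.4384326636791229, -0.14063116908073425), 0.009137674234807491) lid 0.09892129386742175 ((0.4384632110595703, -0.14084120094776154), 0.03416123986244202)
C 0.0654845373179062 knob [ 0.48004216 -0.22607536] ((0.4800652861595154, -0.22625614702701569), 0.009184754453599453) lid 0.05075832708008172 ((0.4803939163684845, -0.22613173723220825), 0.019083188846707344)
D 0.09400395052390781 knob [ 0.43938561 -0.31180593] ((0.4357694387435913, -0.3175731599330902), 0.015655653551220894) lid 0.08262651251479203 ((0.4405987858772278, -0.3119121193885803), 0.029479725286364555)
R4 [0.44705981 0.31252604 0.01165476] [ 13 158 223]
R3 [0.45076481 0.23178927 0.00700045] [ 14 156 225]
R2 [0.45633615 0.15890229 0.01095636] [ 14 152 233]
R1 [0.45996471 0.09857274 0.01198392] [ 14 154 230]
gar [ 0.50988323 -0.30273955  0.05309684] [ 13  80 173
[... 963 characters left out ...]
 (0.04198559746146202, 0.0434897355735302))
cork 0.018 ((0.4563252031803131, 0.15947140753269196), 0.02779131941497326) ((0.4561046361923218, 0.15964259207248688), (0.0511336550116539, 0.05347534641623497))
cork 0.01 ((0.45705926418304443, 0.16040024161338806), 0.02798577770590782) ((0.45683717727661133, 0.16057263314723969), (0.05149272456765175, 0.05385086312890053))
cork 0.018 ((0.45165690779685974, 0.2295479029417038), 0.032264284789562225) ((0.4515170156955719, 0.22999608516693115), (0.06168733909726143, 0.0620754174888134))
cork 0.01 ((0.4523582458496094, 0.23096881806850433), 0.032490141689777374) ((0.45221737027168274, 0.23142015933990479), (0.06212051585316658, 0.06251131743192673))
```

```bash
cat >> h.py <<'E'
from scipy.spatial.transform import Rotation as Ro
def pose(s=None):
    s=s or sense(); w,x,y,z=s["tool_rot"]; return np.array(s["position"]),Ro.from_quat([x,y,z,w])
def go(*targets):
    "targets (x,y,z,yaw_deg of tool y) -> shifts in cm and rotvec deg, tool axes"
    p,R=pose()
    for x,y,z,a in targets:
        a=np.radians(a); Y=np.array([np.cos(a),np.sin(a),0]); Z=np.array([0,0,-1.]); X=np.cross(Y,Z)
        T=Ro.from_matrix(np.stack([X,Y,Z],1))
        print(np.round(R.inv().apply(np.array([x,y,z])-p)*100,2),np.round((R.inv()*T).as_rotvec(degrees=True),1))
E
python3 -c "
from h import *
go((.438,-.141,.26,0))"
```

```text
[ 36.45 -24.4   -1.78] [ -0.   -0.1 -70.2]
```

The rows are not in the units I measure in: shifts go in shares of 75 cm and turns go in shares of 360 degrees. I convert before sending: 36.5 cm is 0.4867, -24.4 cm is -0.3253, -70.2 degrees is -0.195.

Emit:
{"name": "carry_out", "arguments": {
  "plan": "0.0533 -0.04 -0.024 0 0 -0.0222 1;0.12 -0.08 -0.024 0 0 -0.05 1;0.1867 -0.12 -0.024 0 0 -0.0778 1;0.2533 -0.1667 -0.024 0 0 -0.1056 1;0.32 -0.2133 -0.024 0 0 -0.1333 1;0.3867 -0.2533 -0.024 0 0 -0.1583 1;0.44 -0.2933 -0.024 0 0 -0.1806 1;0.4867 -0.3253 -0.024 0 -0.0003 -0.195 1;0.4867 -0.3253 -0.024 0 -0.0003 -0.195 1;0.4867 -0.3253 -0.024 0 -0.0003 -0.195 1;0.4867 -0.3253 -0.024 0 -0.0003 -0.195 1",
  "force": 40
}}

```text
clock: 1.48
position: [0.438, -0.142, 0.2602]
tool_rot: [0.0, 0.708, 0.706, -0.001]
force: [0.6, 1.1, 0.4]
gripper_width: 1.001
grasp_force: 0.0
```

```bash
cat >> h.py <<'E'
def wcloud():
    p,R=pose(); d=get_image("wrist"); M=np.array(d["mount"]); K=d["mtx"]; z=d["z_map"]
    v,u=np.mgrid[0:z.shape[0],0:z.shape[1]]
    c=np.stack([(u-K[0,2])/K[0,0]*z,(v-K[1,2])/K[1,1]*z,z],-1)
    return d,R.apply((c@M[:3,:3].T+M[:3,3]).reshape(-1,3)).reshape(z.shape+(3,))+p
E
python3 - <<'E'
from h import *
p,R=pose(); print(p,R.as_matrix().round(3))
d,P=wcloud(); save("pics/w1.png",d["pixels"]); print(d["mount"])
for n,c,kz,r in [("A",(.473,-.041),.081,.024),("B",(.438,-.141),.113,.034),("C",(.48,-.226),.065,.019),("D",(.4405,-.312),.097,.029)]:
    q=P[np.hypot(P[...,0]-c[0],P[...,1]-c[1])<r+.012]
    for nm,z in(("knob",kz),("lid",kz-.014)):
        l=q[abs(q[:,2]-z)<.005]
        if len(l)>20: print(n,nm,len(l),l[:,2].mean(),cv2.minEnclosingCircle(l[:,:2].astype(np.float32)))
E
```

```text
[ 0.43802767 -0.14195524  0.26021408] [[ 0.003  1.    -0.001]
 [ 1.    -0.003 -0.001]
 [-0.001 -0.001 -1.   ]]
[[-1.67081371e-04 -9.48418579e-01 -3.17020773e-01  8.15688128e-02]
 [ 9.99999972e-01 -1.04503825e-04 -2.14396035e-04 -1.80782388e-03]
 [ 1.70207300e-04 -3.17020800e-01  9.48418570e-01 -1.32382007e-01]
 [ 0.00000000e+00  0.00000000e+00  0.00000000e+00  1.00000000e+00]]
A knob 364 0.08062421376970431 ((0.471843421459198, -0.040446557104587555), 0.009417727589607239)
A lid 1802 0.06769078428340786 ((0.47194337844848633, -0.04025334492325783), 0.024048130959272385)
B knob 317 0.11278124214328944 ((0.4372611939907074, -0.14055299758911133), 0.009563264437019825)
B lid 3582 0.09974317392749876 ((0.43705588579177856, -0.14041578769683838), 0.03393033891916275)
C knob 203 0.06464069143021181 ((0.4782305955886841, -0.22645121812820435), 0.009587373584508896)
C lid 570 0.05147651428700507 ((0.478812038898468, -0.22641663253307343), 0.01909252442419529)
D knob 202 0.09635476316559459 ((0.4386563003063202, -0.3117755353450775), 0.00953669287264347)
D lid 1515 0.08359628448805277 ((0.43897634744644165, -0.3122076988220215), 0.029835322871804237)
```

View pics/w1.png

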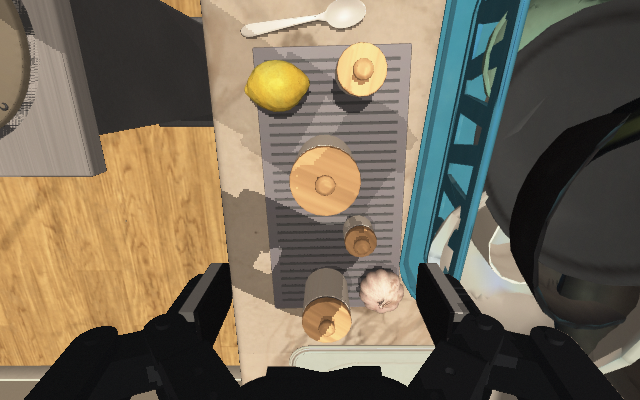

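The wrist view shows the four lids at (325,183), (363,68), (360,237) and (327,322), the lemon at (277,85) and the garlic at (380,290). Wrist and top positions agree to within 1.5 mm. I'll pick the largest canister first.

Scaled: 19.4 cm is 0.2587, 0.15 cm is 0.002, 0.1 degrees is 0.0003.

Emit:
{"name": "carry_out", "arguments": {
  "plan": "0.002 0 0.0667 0 0.0003 0 1;0.002 0 0.12 0 0.0003 0 1;0.002 0 0.16 0 0.0003 0 1;0.002 0 0.1867 0 0.0003 0 1;0.002 0 0.2133 0 0.0003 0 1;0.002 0 0.24 0 0.0003 0 1;0.002 0 0.2587 0 0.0003 0 1;0.002 0 0.2587 0 0.0003 0 1;0.002 0 0.2587 0 0.0003 0 0.7;0.002 0 0.2587 0 0.0003 0 0.6;0.002 0 0.2587 0 0.0003 0 0.5;0.002 0 0.2587 0 0.0003 0 0.5;0.002 0 0.2587 0 0.0003 0 0.5;0.002 0 0.2587 0 0.0003 0 0.5",
  "force": 40
}}

```text
clock: 3.28
position: [0.4387, -0.1402, 0.0673]
tool_rot: [0.0, 0.707, 0.707, -0.0]
force: [-1.0, 0.4, 6.0]
gripper_width: 0.787
grasp_force: 44.5
```

Scaled: 26 cm is 0.3467, 24 cm is 0.32.

Emit:
{"name": "carry_out", "arguments": {
  "plan": "0 0 -0.0133 0 0 0 0.5;0 0 -0.04 0 0 0 0.5;0 0 -0.0933 0 0 0 0.5;0 0 -0.16 0 0 0 0.5;0 0 -0.2267 0 0 0 0.5;0.0267 0 -0.2533 0 0 0 0.5;0.08 0 -0.2533 0 0 0 0.5;0.1467 0 -0.2533 0 0 0 0.5;0.2133 0 -0.2533 0 0 0 0.5;0.28 0 -0.2533 0 0 0 0.5;0.32 0 -0.2533 0 0 0 0.5;0.3467 0 -0.2533 0 0 0 0.5;0.3467 0 -0.2533 0 0 0 0.5;0.3467 0 -0.2533 0 0 0 0.5"
}}

```text
clock: 5.03
position: [0.4386, 0.1196, 0.2566]
tool_rot: [-0.0, 0.707, 0.707, -0.0]
force: [0.5, 0.2, -3.2]
gripper_width: 0.791
grasp_force: 46.6
```

```bash
python3 - <<'E'
from h import *
s=sense();p,R=pose(s); print(p,s["force"],s["gripper_width"],s["joints"])
d,P=wcloud(); save("pics/w2.png",d["pixels"])
hsv=cv2.cvtColor(d["pixels"],cv2.COLOR_RGB2HSV)
m=((hsv[...,2]>150)&(hsv[...,0]<25)&(hsv[...,1]>80)&(abs(P[...,2]-.012)<.01)&(P[...,1]>.05)).astype(np.uint8)
for c in cv2.findContours(m,cv2.RETR_EXTERNAL,cv2.CHAIN_APPROX_NONE)[0]:
    if cv2.contourArea(c)<300: continue
    q=P[c[:,0,1],c[:,0,0]]; i=np.zeros_like(m); cv2.drawContours(i,[c],-1,1,-1)
    print(cv2.boundingRect(c),np.median(P[i>0][:,2]),cv2.minEnclosingCircle(q[:,:2].astype(np.float32)),cv2.fitEllipse(q[:,:2].astype(np.float32))[:2])
E
```

```text
[0.43857226 0.11955688 0.25657981] [ 0.47784564  0.18601887 -3.16130194] 0.7905368525763367 [7.33546412e-03 1.45524877e-01 1.67141372e+00 1.54277298e-04
 1.32557305e+00 8.31439600e-03]
(326, 164, 36, 25) 0.010878865598635767 ((0.46073609590530396, 0.10107970982789993), 0.022511212155222893) ((0.46287477016448975, 0.10801344364881516), (0.022433586418628693, 0.047350674867630005))
(317, 106, 47, 48) 0.010857281284368386 ((0.45544731616973877, 0.1598917692899704), 0.027744995430111885) ((0.4555279612541199, 0.15994945168495178), (0.05236344784498215, 0.05382324382662773))
(307, 30, 61, 65) 0.01078278357899179 ((0.4509859085083008, 0.23134803771972656), 0.03297167271375656) ((0.4509139060974121, 0.23118551075458527), (0.0638292133808136, 0.06414040923118591))
(303, 0, 60, 17) 0.01079533844123004 ((0.4459663927555084, 0.2905544638633728), 0.03021896444261074) ((0.446120023727417, 0.284540593624115), (0.015519249252974987, 0.06286201626062393))
```

View pics/w2.png

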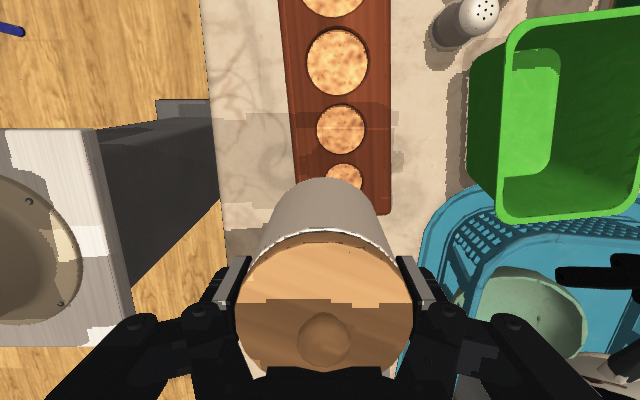

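The wrist view shows the largest canister held upright. The recesses are at (337,62), (341,130) and, partly hidden, (343,176). I'll check the held canister's offset from the TCP.

```bash
cat >> h.py <<'E'
def held(r,zlid):
    p,R=pose(); d,P=wcloud(); q=P[np.hypot(P[...,0]-p[0],P[...,1]-p[1])<r+.006]
    l=q[abs(q[:,2]-p[2]-zlid)<.006]
    c=cv2.minEnclosingCircle(l[:,:2].astype(np.float32)); print("wrist lid-TCP",np.array(c[0])-p[:2],c[1],l[:,2].mean()-p[2])
    d=get_image("top"); P=cloud(d); q=P[np.hypot(P[...,0]-p[0],P[...,1]-p[1])<r+.02]
    print("top pts",len(q),np.percentile(q[:,2],[5,50,95])-p[2] if len(q) else "")
E
python3 -c "
from h import *
held(.034,.033)
go((.4462,.312,.2566,-3.8),(.4462,.312,.10,-3.8))"
```

```text
wrist lid-TCP [-6.46290119e-05  5.65705419e-03] 0.03906629979610443 0.032384354244456404
top pts 4896 [0.06566203 0.28181735 0.29240799]
[ 1.926e+01  7.100e-01 -1.000e-02] [-0.1 -0.   3.7]
[19.25  0.73 15.65] [-0.1 -0.   3.7]
```

```bash
cat >> h.py <<'E'
def held2(r,zlid):
    p,R=pose(); d,P=wcloud(); q=P-p; m=np.hypot(q[...,0],q[...,1])<r+.02
    for z,t in((zlid+.014,"knob"),(zlid,"lid")):
        k=(m&(abs(q[...,2]-z)<.003)).astype(np.uint8); l=q[k>0]
        if len(l)<30: print(t,len(l)); continue
        lo,hi=np.percentile(l,[.5,99.5],0); print(t,len(l),"x",lo[0],hi[0],"y",lo[1],hi[1],"z",l[:,2].mean(), "slope",np.linalg.lstsq(np.c_[l[:,:2],np.ones(len(l))],l[:,2],rcond=None)[0][:2])
E
python3 -c "
from h import *
held2(.034,.033)"
```

```text
knob 4424 x -0.05296364269635952 0.05227288866898509 y -0.010288188003399515 0.013464482359366951 z 0.047116598289176984 slope [ 0.00267304 -0.03994305]
lid 18132 x -0.03907388504995572 0.035486669375694266 y -0.021774829512167554 0.032947610704916586 z 0.03251292525182961 slope [ 0.00113627 -0.00482903]
```

Scaled: 19.3 cm is 0.2573, 17 cm is 0.2267, 3.7 degrees is 0.0103.

Emit:
{"name": "carry_out", "arguments": {
  "plan": "0.04 0.0013 0 0 0 0.0028 0.5;0.1067 0.004 0 0 0 0.0056 0.5;0.1733 0.0067 0 0 0 0.0083 0.5;0.2267 0.0093 0 0 0 0.0103 0.5;0.2573 0.0093 0 0 0 0.0103 0.5;0.2573 0.0093 0.0267 0 0 0.0103 0.5;0.2573 0.0093 0.08 0 0 0.0103 0.5;0.2573 0.0093 0.1333 0 0 0.0103 0.5;0.2573 0.0093 0.1733 0 0 0.0103 0.5;0.2573 0.0093 0.196 0 0 0.0103 0.5;0.2573 0.0093 0.2027 0 0 0.0103 0.5;0.2573 0.0093 0.2027 0 0 0.0103 0.5;0.2573 0.0093 0.2027 0 0 0.0103 0.5"
}}

```text
clock: 6.85
position: [0.4462, 0.3132, 0.1054]
tool_rot: [-0.0, 0.73, 0.684, 0.001]
force: [0.0, 0.2, -2.9]
gripper_width: 0.787
grasp_force: 46.5
```

```bash
python3 - <<'E'
from h import *
s=sense(); print(s["position"],s["force"],s["gripper_width"])
go((.446,.3125,.0745,-3.8))
d,P=wcloud(); save("pics/w3.png",d["pixels"])
d=get_image("top"); save("pics/t3.png",cv2.resize(d["pixels"][140:260,150:350],None,fx=4,fy=4))
E
```

```text
[0.4461637  0.3132298  0.10535939] [ 0.01173528  0.15212532 -2.86812267] 0.7873616349941556
[-0.08 -0.01  3.09] [ 0.  -0.1  0. ]
```

View pics/w3.png

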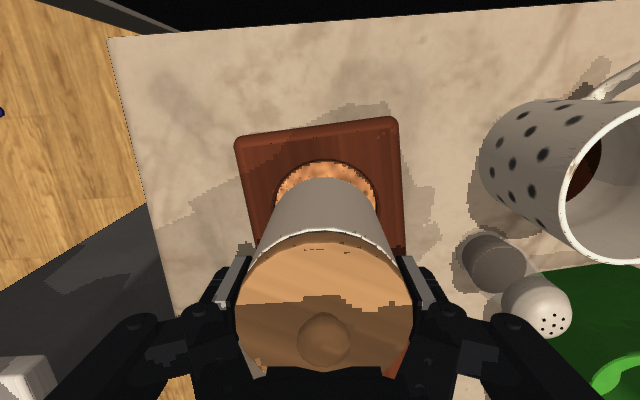

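The wrist view shows the canister centred above the largest recess: cork arc at u 274 to 378, canister at about u 323. Lowering slowly.

Scaled: 3 cm is 0.04, 2.9 cm is 0.0387.

Emit:
{"name": "carry_out", "arguments": {
  "plan": "-0.0013 0 0.0133 0 0 0 0.5;-0.0013 0 0.024 0 0 0 0.5;-0.0013 0 0.028 0 0 0 0.5;-0.0013 0 0.0307 0 0 0 0.5;-0.0013 0 0.0333 0 0 0 0.5;-0.0013 0 0.0347 0 0 0 0.5;-0.0013 0 0.036 0 0 0 0.5;-0.0013 0 0.0373 0 0 0 0.5;-0.0013 0 0.0387 0 0 0 0.5;-0.0013 0 0.04 0 0 0 0.5;-0.0013 0 0.04 0 0 0 0.5;-0.0013 0 0.04 0 0 0 0.5"
}}

```text
clock: 8.45
position: [0.4456, 0.3121, 0.0745]
tool_rot: [-0.0, 0.73, 0.684, -0.0]
force: [0.4, 0.2, -3.2]
gripper_width: 0.786
grasp_force: 46.5
```

Scaled: 0.15 cm is 0.002, 0.1 cm is 0.0013.

Emit:
{"name": "carry_out", "arguments": {
  "plan": "0 0 0.0007 0 0 0 0.5;0 0 0.0013 0 0 0 0.5;0 0 0.002 0 0 0 0.5;0 0 0.002 0 0 0 0.5"
}}

```text
clock: 8.95
position: [0.4457, 0.3123, 0.0743]
tool_rot: [-0.0, 0.73, 0.684, 0.0]
force: [-4.8, -1.8, 11.3]
gripper_width: 0.783
grasp_force: 47.7
```

Scaled: -18 cm is -0.24, -17 cm is -0.2267.

Emit:
{"name": "carry_out", "arguments": {
  "plan": "0 0 -0.0013 0 0 0 0.5;0 0 -0.0013 0 0 0 0.82;0 0 -0.0013 0 0 0 0.88;0 0 -0.0013 0 0 0 0.95;0 0 -0.0013 0 0 0 1;0 0 -0.0013 0 0 0 1;0 0 -0.0133 0 0 0 1;0 0 -0.04 0 0 0 1;0 0 -0.0933 0 0 0 1;0 0 -0.16 0 0 0 1;0 0 -0.2267 0 0 0 1;0 0 -0.24 0 0 0 1;0 0 -0.24 0 0 0 1"
}}

```text
clock: 10.58
position: [0.4457, 0.312, 0.2532]
tool_rot: [-0.0, 0.73, 0.684, 0.0]
force: [-0.1, 0.0, -1.4]
gripper_width: 0.998
grasp_force: 0.0
```

```bash
cat >> h.py <<'E'
def tops(items):
    d=get_image("top"); P=cloud(d)
    for n,x,y,kz,r in items:
        q=P[np.hypot(P[...,0]-x,P[...,1]-y)<r+.012]; l=q[abs(q[:,2]-kz+.014)<.005]
        if len(l)>20: print(n,len(l),l[:,2].mean(),cv2.minEnclosingCircle(l[:,:2].astype(np.float32)))
    return d
E
python3 - <<'E'
from h import *
print(sense()["position"])
tops([("B",.446,.312,.120,.034),("D",.4405,-.312,.097,.029)])
go((.4398,-.312,.25,-90),(.4398,-.312,.25,90))
E
```

```text
[0.44569772 0.31204079 0.25321621]
B 650 0.1058220902107442 ((0.44544708728790283, 0.31077802181243896), 0.03446279093623161)
D 440 0.0829827260784968 ((0.4401334226131439, -0.3120778799057007), 0.02939683198928833)
[-62.29   3.52   0.22] [-0.1  0.1 86.3]
[-62.29   3.52   0.22] [ -0.1  -0.1 -93.7]
```

Scaled: -62.3 cm is -0.8307, -60 cm is -0.8, 86.3 degrees is 0.2397.

Emit:
{"name": "carry_out", "arguments": {
  "plan": "-0.0533 0.0027 0 0 0 0.0139 1;-0.12 0.0067 0 0 0 0.0333 1;-0.2 0.0107 0 0 0 0.0556 1;-0.28 0.016 0 0 0 0.0806 1;-0.36 0.02 0 0 0 0.1056 1;-0.44 0.0253 0 0 0 0.1306 1;-0.52 0.0293 0 0 0 0.1556 1;-0.6 0.0333 0 0 0 0.1806 1;-0.68 0.0387 0 0 0 0.2056 1;-0.7467 0.0427 0 0 0 0.225 1;-0.8 0.0453 0 0 0 0.2361 1;-0.8307 0.0467 0 -0.0003 0.0003 0.2397 1;-0.8307 0.0467 0 -0.0003 0.0003 0.2397 1;-0.8307 0.0467 0 -0.0003 0.0003 0.2397 1;-0.8307 0.0467 0 -0.0003 0.0003 0.2397 1;-0.8307 0.0467 0 -0.0003 0.0003 0.2397 1"
}}

```text
clock: 12.62
position: [0.4402, -0.3112, 0.2529]
tool_rot: [-0.0, 1.0, 0.0, 0.001]
force: [0.2, -0.3, 0.5]
gripper_width: 1.001
grasp_force: 0.0
```

```bash
python3 - <<'E'
from h import *
s=sense(); print(s["position"],s["joints"])
p,R=pose(); d,P=wcloud(); save("pics/w4.png",d["pixels"])
for nm,x,y,z,r in(("D",.4398,-.312,.083,.029),("C",.479,-.2262,.051,.019)):
    q=P[np.hypot(P[...,0]-x,P[...,1]-y)<r+.012]; l=q[abs(q[:,2]-z)<.005]
    print(nm,cv2.minEnclosingCircle(l[:,:2].astype(np.float32)))
g=P[(np.hypot(P[...,0]-.51,P[...,1]+.303)<.05)&(P[...,2]>.02)&(P[...,2]<.07)&(np.hypot(P[...,0]-.44,P[...,1]+.312)>.034)]
print("garlic",np.percentile(g,[1,99],0))
go((.4398,-.312,.053,-90))
E
```

```text
[ 0.44019733 -0.31120561  0.25290923] [-8.33408401e-01  3.35961469e-01  1.43813683e+00  1.27461158e-03
  1.36668424e+00  7.36736168e-01]
D ((0.43882834911346436, -0.3125166594982147), 0.028999093919992447)
C ((0.47886842489242554, -0.22704097628593445), 0.018986809998750687)
garlic [[ 0.48525686 -0.33433193  0.02018438]
 [ 0.55184964 -0.27044319  0.05970304]]
[-0.06  0.06 19.99] [-0.  -0.1  0. ]
```

View pics/w4.png

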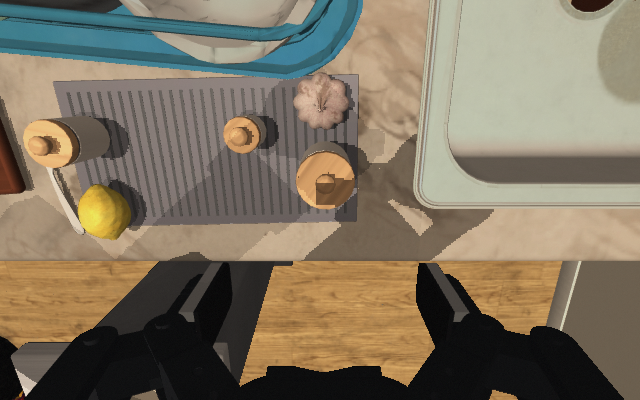

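The wrist view shows the large canister at (325,180), the garlic at (322,102) and the small one at (243,134). The finger paths are clear.

Scaled: 20 cm is 0.2667, -0.05 cm is -0.0007.

Emit:
{"name": "carry_out", "arguments": {
  "plan": "-0.0007 0.0013 0.0667 0 0 0 1;-0.0007 0.0013 0.12 0 0 0 1;-0.0007 0.0013 0.1667 0 0 0 1;-0.0007 0.0013 0.2 0 0 0 1;-0.0007 0.0013 0.2267 0 0 0 1;-0.0007 0.0013 0.2533 0 0 0 1;-0.0007 0.0013 0.2667 0 0 0 0.9;-0.0007 0.0013 0.2667 0 0 0 0.8;-0.0007 0.0013 0.2667 0 0 0 0.7;-0.0007 0.0013 0.2667 0 0 0 0.6;-0.0007 0.0013 0.2667 0 0 0 0.5;-0.0007 0.0013 0.2667 0 0 0 0.4;-0.0007 0.0013 0.2667 0 0 0 0.4;-0.0007 0.0013 0.2667 0 0 0 0.4"
}}

```text
clock: 14.42
position: [0.4402, -0.3132, 0.0537]
tool_rot: [0.0, 1.0, -0.0, 0.001]
force: [0.4, 1.5, 7.6]
gripper_width: 0.665
grasp_force: 43.0
```

Scaled: -54.5 cm is -0.7267, -53 cm is -0.7067, -86.2 degrees is -0.2394.

Emit:
{"name": "carry_out", "arguments": {
  "plan": "0 0 -0.0133 0 0 0 0.4;0 0 -0.04 0 0 0 0.4;0 0 -0.0933 0 0 0 0.4;0 0 -0.16 0 0 0 0.4;0 0 -0.2267 0 0 0 0.4;0 -0.0133 -0.2533 0 0 -0.0056 0.4;0.0013 -0.0533 -0.2533 0 0 -0.0194 0.4;0.0027 -0.12 -0.2533 0 0 -0.0417 0.4;0.0053 -0.2 -0.2533 0 0 -0.0667 0.4;0.0067 -0.28 -0.2533 0 0 -0.0917 0.4;0.008 -0.36 -0.2533 0 0 -0.1167 0.4;0.0093 -0.44 -0.2533 0 0 -0.1417 0.4;0.0107 -0.52 -0.2533 0 0 -0.1667 0.4;0.012 -0.6 -0.2533 0 0 -0.1917 0.4;0.0133 -0.6667 -0.2533 0 0 -0.2139 0.4;0.0147 -0.7067 -0.2533 0 0 -0.2306 0.4;0.0147 -0.7267 -0.2533 0 0 -0.2394 0.4;0.0147 -0.7267 -0.2533 0 0 -0.2394 0.4;0.0147 -0.7267 -0.2533 0 0 -0.2394 0.4;0.0147 -0.7267 -0.2533 0 0 -0.2394 0.4"
}}

```text
clock: 16.92
position: [0.4511, 0.2312, 0.243]
tool_rot: [0.0, 0.731, 0.682, 0.001]
force: [-0.2, -0.3, -1.4]
gripper_width: 0.66
grasp_force: 43.1
```

```bash
python3 - <<'E'
from h import *
print(sense()["position"]); held2(.029,.030)
go((.4514,.2315,.092,-3.8),(.4514,.2315,.0615,-3.8))
E
```

```text
[0.45112541 0.2311823  0.24304205]
knob 3732 x -0.04753563889962523 0.04773177094646759 y -0.01045688462386204 0.01604818366594685 z 0.04391839602195786 slope [-0.00132436 -0.03854129]
lid 13798 x -0.03343468158750168 0.031154907104978976 y -0.02425889222325573 0.029165116285776005 z 0.03002452465296745 slope [-0.00079668 -0.00947589]
[1.00e-02 1.00e-02 1.51e+01] [ 0.1 -0.  -0.1]
[1.000e-02 0.000e+00 1.815e+01] [ 0.1 -0.  -0.1]
```

Scaled: 18.2 cm is 0.2427, 18.1 cm is 0.2413.

Emit:
{"name": "carry_out", "arguments": {
  "plan": "0 0 0.04 0 0 0 0.4;0 0 0.1067 0 0 0 0.4;0 0 0.16 0 0 0 0.4;0 0 0.2 0 0 0 0.4;0 0 0.2133 0 0 0 0.4;0 0 0.2213 0 0 0 0.4;0 0 0.2267 0 0 0 0.4;0 0 0.2307 0 0 0 0.4;0 0 0.2333 0 0 0 0.4;0 0 0.236 0 0 0 0.4;0 0 0.238 0 0 0 0.4;0 0 0.24 0 0 0 0.4;0 0 0.2413 0 0 0 0.4;0 0 0.2427 0 0 0 0.4;0 0 0.2427 0 0 0 0.4;0 0 0.2427 0 0 0 0.4"
}}

```text
clock: 18.98
position: [0.4512, 0.2322, 0.0609]
tool_rot: [0.0, 0.73, 0.683, 0.001]
force: [-0.6, 0.7, -1.8]
gripper_width: 0.666
grasp_force: 43.2
```

Scaled: 0.1 cm is 0.0013, 0.05 cm is 0.0007.

Emit:
{"name": "carry_out", "arguments": {
  "plan": "0 0 0.0007 0 0 0 0.4;0 0 0.0013 0 0 0 0.4;0 0 0.0013 0 0 0 0.4"
}}

```text
clock: 19.35
position: [0.4512, 0.2322, 0.0607]
tool_rot: [0.0, 0.73, 0.683, 0.001]
force: [-3.5, -1.9, 9.5]
gripper_width: 0.665
grasp_force: 44.1
```

Scaled: -18 cm is -0.24, -17 cm is -0.2267.

Emit:
{"name": "carry_out", "arguments": {
  "plan": "0 0 0 0 0 0 0.4;0 0 0 0 0 0 0.7;0 0 0 0 0 0 0.78;0 0 0 0 0 0 0.85;0 0 0 0 0 0 0.9;0 0 0 0 0 0 0.9;0 0 -0.0133 0 0 0 0.9;0 0 -0.04 0 0 0 0.9;0 0 -0.0933 0 0 0 0.9;0 0 -0.16 0 0 0 0.9;0 0 -0.2267 0 0 0 0.9;0 0 -0.24 0 0 0 0.9;0 0 -0.24 0 0 0 0.9"
}}

```text
clock: 20.98
position: [0.4508, 0.2321, 0.24]
tool_rot: [0.0, 0.73, 0.683, 0.001]
force: [-0.5, -0.2, -1.2]
gripper_width: 0.899
grasp_force: 0.0
```

```bash
python3 - <<'E'
from h import *
print(sense()["position"])
tops([("B",.446,.312,.120,.034),("D",.451,.232,.104,.029),("A",.4725,-.0405,.081,.024)])
go((.4723,-.0405,.22,-25))
E
```

```text
[0.45080554 0.23208437 0.24003404]
B 152 0.10573776988838542 ((0.42433953285217285, 0.3218127489089966), 0.022864779457449913)
D 242 0.08993210491548584 ((0.45081138610839844, 0.2296600490808487), 0.02833499200642109)
A 279 0.06692320696158219 ((0.47342050075531006, -0.04026467353105545), 0.024047503247857094)
[-27.04   4.     1.9 ] [-0.   0.  21.2]
```

D is seated (lid at 0.090). Next is the medium canister.

Scaled: -27 cm is -0.36, 1.9 cm is 0.0253, 21.2 degrees is 0.0589.

Emit:
{"name": "carry_out", "arguments": {
  "plan": "-0.0533 0.008 0 0 0 0.0111 0.75;-0.12 0.0187 0.0133 0 0 0.0222 0.75;-0.2 0.0307 0.0253 0 0 0.0361 0.75;-0.2667 0.04 0.0253 0 0 0.0472 0.75;-0.32 0.048 0.0253 0 0 0.0556 0.75;-0.36 0.0533 0.0253 0 0 0.0589 0.75;-0.36 0.0533 0.0253 0 0 0.0589 0.75;-0.36 0.0533 0.0253 0 0 0.0589 0.75;-0.36 0.0533 0.0253 0 0 0.0589 0.75;-0.36 0.0533 0.0253 0 0 0.0589 0.75"
}}

```text
clock: 22.28
position: [0.4727, -0.0393, 0.2208]
tool_rot: [0.0, 0.843, 0.537, 0.001]
force: [0.3, -0.3, -0.5]
gripper_width: 0.762
grasp_force: 0.0
```

```bash
python3 - <<'E'
from h import *
s=sense(); print(s["position"],s["gripper_width"])
d,P=wcloud()
for nm,x,y,z,r in(("A",.4723,-.0405,.067,.024),):
    q=P[np.hypot(P[...,0]-x,P[...,1]-y)<r+.012]; l=q[abs(q[:,2]-z)<.005]
    print(nm,cv2.minEnclosingCircle(l[:,:2].astype(np.float32)))
go((.4723,-.0405,.039,-25))
E
```

```text
[ 0.47271276 -0.03930115  0.22076012] 0.7615188861900929
A ((0.4719959497451782, -0.040098946541547775), 0.023874390870332718)
[-1.300e-01 -1.000e-02  1.818e+01] [ 0.1 -0.   0. ]
```

Scaled: 18.2 cm is 0.2427, 17.2 cm is 0.2293.

Emit:
{"name": "carry_out", "arguments": {
  "plan": "-0.0013 0 0.0533 0 0 0 0.75;-0.0013 0 0.1067 0 0 0 0.75;-0.0013 0 0.1467 0 0 0 0.75;-0.0013 0 0.18 0 0 0 0.75;-0.0013 0 0.2067 0 0 0 0.75;-0.0013 0 0.2293 0 0 0 0.75;-0.0013 0 0.2427 0 0 0 0.75;-0.0013 0 0.2427 0 0 0 0.65;-0.0013 0 0.2427 0 0 0 0.5;-0.0013 0 0.2427 0 0 0 0.4;-0.0013 0 0.2427 0 0 0 0.3;-0.0013 0 0.2427 0 0 0 0.3;-0.0013 0 0.2427 0 0 0 0.3"
}}

```text
clock: 23.95
position: [0.4729, -0.0409, 0.0394]
tool_rot: [0.001, 0.844, 0.537, 0.001]
force: [0.1, 1.0, 6.1]
gripper_width: 0.544
grasp_force: 42.0
```

```bash
python3 - <<'E'
from h import *
p=sense()["position"]
go((.4560,.1605,p[2]+.18,-3.8))
E
```

```text
[ 17.55 -10.02 -18.  ] [  0.1  -0.  -21.2]
```

Scaled: -18 cm is -0.24, 17.5 cm is 0.2333, -21.2 degrees is -0.0589.

Emit:
{"name": "carry_out", "arguments": {
  "plan": "0 0 -0.0133 0 0 0 0.3;0 0 -0.04 0 0 0 0.3;0 0 -0.0933 0 0 0 0.3;0 0 -0.16 0 0 0 0.3;0 0 -0.2267 0 0 0 0.3;0.0267 -0.0147 -0.24 0 0 -0.0056 0.3;0.08 -0.0453 -0.24 0 0 -0.0194 0.3;0.14 -0.08 -0.24 0 0 -0.0361 0.3;0.1867 -0.1067 -0.24 0 0 -0.05 0.3;0.22 -0.1253 -0.24 0 0 -0.0569 0.3;0.2333 -0.1333 -0.24 0 0 -0.0589 0.3;0.2333 -0.1333 -0.24 0 0 -0.0589 0.3;0.2333 -0.1333 -0.24 0 0 -0.0589 0.3;0.2333 -0.1333 -0.24 0 0 -0.0589 0.3"
}}

```text
clock: 25.7
position: [0.456, 0.1592, 0.2189]
tool_rot: [0.0, 0.731, 0.682, 0.001]
force: [0.6, 0.2, -1.3]
gripper_width: 0.548
grasp_force: 41.7
```

```bash
python3 - <<'E'
from h import *
s=sense(); print(s["position"],s["gripper_width"]); held2(.024,.028)
go((.4560,.1605,.0468,-3.8))
d=get_image("wrist"); save("pics/w5.png",d["pixels"])
E
```

```text
[0.45599295 0.15921616 0.21892186] 0.5478696234285892
knob 3270 x -0.04248576994180529 0.04265634243314856 y -0.00902574020111519 0.015594691797575637 z 0.041802390738368646 slope [ 0.00031738 -0.02615186]
lid 9151 x -0.02914462791528334 0.02700383626458369 y -0.021035197212790728 0.024534840579475074 z 0.02829910961138137 slope [ 0.00049654 -0.01500009]
[ 0.11 -0.03 17.21] [ 0.1 -0.  -0.1]
```

View pics/w5.png

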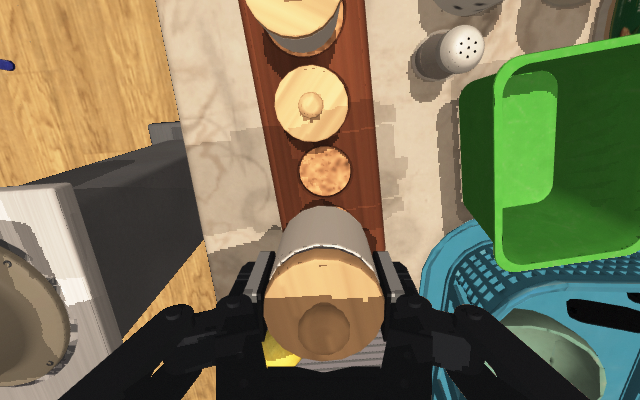

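The wrist view shows the large canister seated at (311,104), the medium recess empty at (325,171), and the medium canister held upright.

Scaled: 17.25 cm is 0.23, 17.2 cm is 0.2293.

Emit:
{"name": "carry_out", "arguments": {
  "plan": "0.0013 0 0.04 0 0 0 0.3;0.0013 0 0.1067 0 0 0 0.3;0.0013 0 0.16 0 0 0 0.3;0.0013 0 0.1907 0 0 0 0.3;0.0013 0 0.2027 0 0 0 0.3;0.0013 0 0.2093 0 0 0 0.3;0.0013 0 0.2147 0 0 0 0.3;0.0013 0 0.2187 0 0 0 0.3;0.0013 0 0.2213 0 0 0 0.3;0.0013 0 0.224 0 0 0 0.3;0.0013 0 0.226 0 0 0 0.3;0.0013 0 0.2273 0 0 0 0.3;0.0013 0 0.2287 0 0 0 0.3;0.0013 0 0.2293 0 0 0 0.3;0.0013 0 0.23 0 0 0 0.3;0.0013 0 0.23 0 0 0 0.3"
}}

```text
clock: 27.8
position: [0.4562, 0.1611, 0.0465]
tool_rot: [0.0, 0.73, 0.683, 0.001]
force: [-0.2, -0.4, -0.6]
gripper_width: 0.546
grasp_force: 41.8
```

Scaled: 0.1 cm is 0.0013, 0.05 cm is 0.0007.

Emit:
{"name": "carry_out", "arguments": {
  "plan": "0 0 0.0007 0 0 0 0.3;0 0 0.0013 0 0 0 0.3;0 0 0.0013 0 0 0 0.3"
}}

```text
clock: 28.18
position: [0.4562, 0.1611, 0.0464]
tool_rot: [0.0, 0.73, 0.683, 0.001]
force: [-4.0, -1.6, 13.0]
gripper_width: 0.547
grasp_force: 43.2
```

Emit:
{"name": "carry_out", "arguments": {
  "plan": "0 0 0 0 0 0 0.3;0 0 0 0 0 0 0.58;0 0 0 0 0 0 0.65;0 0 0 0 0 0 0.72;0 0 0 0 0 0 0.75;0 0 0 0 0 0 0.75;0 0 -0.0133 0 0 0 0.75;0 0 -0.04 0 0 0 0.75;0 0 -0.0933 0 0 0 0.75;0 0 -0.16 0 0 0 0.75;0 0 -0.2267 0 0 0 0.75;0 0 -0.24 0 0 0 0.75;0 0 -0.24 0 0 0 0.75"
}}

```text
clock: 29.8
position: [0.4558, 0.161, 0.2255]
tool_rot: [0.0, 0.73, 0.683, 0.001]
force: [0.3, 0.3, -0.7]
gripper_width: 0.749
grasp_force: 0.0
```

```bash
python3 - <<'E'
from h import *
print(sense()["position"])
tops([("A",.456,.16,.088,.024),("C",.479,-.226,.065,.019)])
go((.479,-.2264,.20,-10))
E
```

```text
[0.45578683 0.16099417 0.22552914]
C 153 0.05057739245482369 ((0.47935643792152405, -0.22665001451969147), 0.019401386380195618)
[-38.49   4.95   2.45] [-0.  -0.   6.2]
```

Scaled: -38.5 cm is -0.5133, -36.5 cm is -0.4867, 6.2 degrees is 0.0172.

Emit:
{"name": "carry_out", "arguments": {
  "plan": "-0.0533 0.0067 0 0 0 0.0028 0.7;-0.1333 0.0173 0 0 0 0.0056 0.7;-0.2133 0.0267 0.0133 0 0 0.0083 0.7;-0.2933 0.0373 0.02 0 0 0.0111 0.7;-0.3733 0.048 0.032 0 0 0.0139 0.7;-0.44 0.056 0.032 0 0 0.0167 0.7;-0.4867 0.0627 0.032 0 0 0.0172 0.7;-0.5133 0.0653 0.032 0 0 0.0172 0.7;-0.5133 0.0653 0.032 0 0 0.0172 0.7;-0.5133 0.0653 0.032 0 0 0.0172 0.7;-0.5133 0.0653 0.032 0 0 0.0172 0.7"
}}

```text
clock: 31.22
position: [0.4791, -0.2253, 0.2013]
tool_rot: [0.0, 0.766, 0.643, 0.001]
force: [-0.4, 0.6, -0.3]
gripper_width: 0.698
grasp_force: 0.0
```

```bash
python3 - <<'E'
from h import *
s=sense(); print(s["position"],s["gripper_width"])
d,P=wcloud(); 
q=P[np.hypot(P[...,0]-.479,P[...,1]+.2264)<.031]; l=q[abs(q[:,2]-.051)<.005]
print(cv2.minEnclosingCircle(l[:,:2].astype(np.float32)))
tops([("A",.456,.16,.088,.024),("D",.451,.231,.104,.029),("B",.446,.312,.120,.034)])
go((.479,-.2265,.024,-10))
E
```

```text
[ 0.47909411 -0.22532549  0.20134736] 0.6982980108716639
((0.47881850600242615, -0.22646600008010864), 0.01902618817985058)
A 286 0.07380101295569512 ((0.4555581212043762, 0.1615952104330063), 0.023904850706458092)
D 454 0.0898549022772234 ((0.45030465722084045, 0.23242835700511932), 0.028999870643019676)
B 681 0.10577459487582318 ((0.44447264075279236, 0.3112335801124573), 0.03403390198945999)
[-0.09 -0.02 17.74] [ 0.1 -0.   0. ]
```

Three are seated, with lids at 0.074, 0.090 and 0.106. Now I'll grasp the small one.

Scaled: 17.7 cm is 0.236, 17 cm is 0.2267.

Emit:
{"name": "carry_out", "arguments": {
  "plan": "-0.0013 0 0.0533 0 0 0 0.7;-0.0013 0 0.1067 0 0 0 0.7;-0.0013 0 0.1467 0 0 0 0.7;-0.0013 0 0.18 0 0 0 0.7;-0.0013 0 0.2067 0 0 0 0.7;-0.0013 0 0.2267 0 0 0 0.7;-0.0013 0 0.236 0 0 0 0.7;-0.0013 0 0.236 0 0 0 0.6;-0.0013 0 0.236 0 0 0 0.5;-0.0013 0 0.236 0 0 0 0.4;-0.0013 0 0.236 0 0 0 0.3;-0.0013 0 0.236 0 0 0 0.2;-0.0013 0 0.236 0 0 0 0.2;-0.0013 0 0.236 0 0 0 0.2",
  "force": 35
}}

```text
clock: 33.08
position: [0.4794, -0.2276, 0.0251]
tool_rot: [0.001, 0.766, 0.643, 0.001]
force: [-0.6, 0.3, 5.8]
gripper_width: 0.436
grasp_force: 35.1
```

```bash
python3 - <<'E'
from h import *
p=sense()["position"]; print(p)
go((.4597,.0996,p[2]+.18,-3.8))
E
```

```text
[ 0.47941429 -0.22758095  0.02511536]
[ 31.87  -7.6  -18.02] [ 0.1  0.  -6.2]
```

Scaled: 31.9 cm is 0.4253, -7.6 cm is -0.1013, -6.2 degrees is -0.0172.

Emit:
{"name": "carry_out", "arguments": {
  "plan": "0 0 -0.0133 0 0 0 0.2;0 0 -0.04 0 0 0 0.2;0 0 -0.0933 0 0 0 0.2;0 0 -0.16 0 0 0 0.2;0 0 -0.2267 0 0 0 0.2;0.04 -0.0093 -0.24 0 0 -0.0028 0.2;0.1067 -0.0253 -0.24 0 0 -0.0056 0.2;0.1867 -0.044 -0.24 0 0 -0.0083 0.2;0.2667 -0.064 -0.24 0 0 -0.0111 0.2;0.3333 -0.08 -0.24 0 0 -0.0139 0.2;0.3867 -0.092 -0.24 0 0 -0.0167 0.2;0.416 -0.0987 -0.24 0 0 -0.0172 0.2;0.4253 -0.1013 -0.24 0 0 -0.0172 0.2;0.4253 -0.1013 -0.24 0 0 -0.0172 0.2;0.4253 -0.1013 -0.24 0 0 -0.0172 0.2;0.4253 -0.1013 -0.24 0 0 -0.0172 0.2"
}}

```text
clock: 35.08
position: [0.4597, 0.0993, 0.2044]
tool_rot: [0.0, 0.731, 0.683, 0.001]
force: [0.1, 0.1, -1.5]
gripper_width: 0.435
grasp_force: 35.3
```

```bash
python3 - <<'E'
from h import *
s=sense(); print(s["position"],s["gripper_width"]); held2(.019,.026)
go((.4597,.0990,.0325,-3.8))
d,P=wcloud(); hsv=cv2.cvtColor(d["pixels"],cv2.COLOR_RGB2HSV); save("pics/w6.png",d["pixels"])
m=(hsv[...,2]>150)&(hsv[...,0]<25)&(hsv[...,1]>80)&(abs(P[...,2]-.012)<.01)&(np.hypot(P[...,0]-.46,P[...,1]-.1)<.035)
q=P[m]; print(len(q),np.percentile(q,[1,99],0))
E
```

```text
[0.4597388  0.09929335 0.20441241] 0.43539760115129955
knob 3072 x -0.03744616651621304 0.0376253216613 y -0.006068357413770002 0.015565944820320057 z 0.039841747619608174 slope [ 0.00133445 -0.02878843]
lid 5301 x -0.025038150054051245 0.022997256659552878 y -0.013129359001136695 0.01993850834700306 z 0.02658034427742819 slope [-0.0022153  -0.03481774]
[-0.04 -0.02 17.19] [ 0.1 -0.  -0.1]
1391 [[0.43903805 0.07910305 0.00916415]
 [0.4805039  0.11955296 0.01248097]]
```

View pics/w6.png

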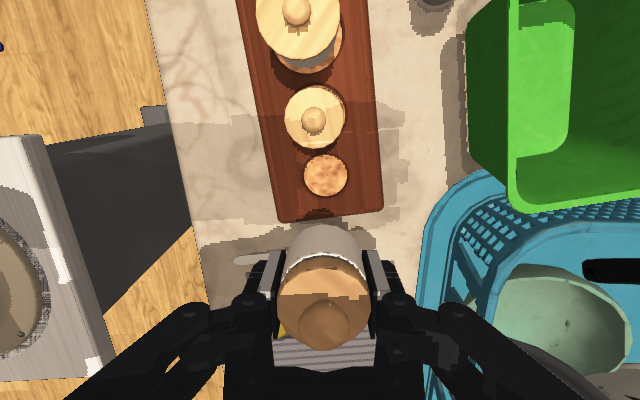

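The wrist view shows the small recess empty at (325,176), the medium canister seated at (314,120), and the small canister held upright. Lowering it.

Scaled: 17.2 cm is 0.2293, 17.15 cm is 0.2287.

Emit:
{"name": "carry_out", "arguments": {
  "plan": "-0.0013 0 0.04 0 0 0 0.2;-0.0013 0 0.1067 0 0 0 0.2;-0.0013 0 0.16 0 0 0 0.2;-0.0013 0 0.1907 0 0 0 0.2;-0.0013 0 0.2027 0 0 0 0.2;-0.0013 0 0.2093 0 0 0 0.2;-0.0013 0 0.2147 0 0 0 0.2;-0.0013 0 0.2187 0 0 0 0.2;-0.0013 0 0.2213 0 0 0 0.2;-0.0013 0 0.224 0 0 0 0.2;-0.0013 0 0.226 0 0 0 0.2;-0.0013 0 0.2273 0 0 0 0.2;-0.0013 0 0.2287 0 0 0 0.2;-0.0013 0 0.2293 0 0 0 0.2;-0.0013 0 0.2293 0 0 0 0.2"
}}

```text
clock: 37.05
position: [0.4598, 0.099, 0.0324]
tool_rot: [0.0, 0.73, 0.683, 0.001]
force: [-0.5, 0.3, -1.3]
gripper_width: 0.432
grasp_force: 35.3
```

Emit:
{"name": "carry_out", "arguments": {
  "plan": "0 0 0.0007 0 0 0 0.2;0 0 0.0013 0 0 0 0.2;0 0 0.0013 0 0 0 0.2"
}}

```text
clock: 37.42
position: [0.4599, 0.0991, 0.0321]
tool_rot: [0.0, 0.73, 0.683, 0.001]
force: [-2.9, 0.1, 9.5]
gripper_width: 0.43
grasp_force: 36.2
```

Contact at the expected height. I'll release, rise and back off to the right so the tray can be seen.

Scaled: -23 cm is -0.3067, -21 cm is -0.28.

Emit:
{"name": "carry_out", "arguments": {
  "plan": "0 0 0 0 0 0 0.2;0 0 0 0 0 0 0.47;0 0 0 0 0 0 0.53;0 0 0 0 0 0 0.6;0 0 0 0 0 0 0.65;0 0 0 0 0 0 0.65;0 0 -0.0133 0 0 0 0.65;0 0 -0.04 0 0 0 0.65;0 0 -0.0933 0 0 0 0.65;0 0 -0.16 0 0 0 0.65;0 0 -0.2267 0 0 0 0.65;-0.04 0 -0.28 0 0 0 0.65;-0.1067 0 -0.3067 0 0 0 0.65;-0.1867 0 -0.3067 0 0 0 0.65;-0.24 0 -0.3067 0 0 0 0.65;-0.24 0 -0.3067 0 0 0 0.65;-0.24 0 -0.3067 0 0 0 0.65"
}}

```text
clock: 39.55
position: [0.4473, -0.0801, 0.2617]
tool_rot: [0.0, 0.73, 0.683, 0.001]
force: [-0.1, 1.4, -0.1]
gripper_width: 0.651
grasp_force: 0.0
```

```bash
python3 - <<'E'
from h import *
print(sense()["position"])
d=tops([("C",.46,.1,.072,.019),("A",.456,.16,.088,.024),("D",.451,.231,.104,.029),("B",.446,.312,.120,.034)])
d2=get_image("scene")
save("pics/t7.png",np.vstack([cv2.resize(d["pixels"][150:250,155:355],(800,290)),cv2.resize(d2["pixels"][140:280,190:390],(400,280)).repeat(2,1)])[:600])
E
```

```text
[ 0.44730387 -0.08011896  0.26165789]
C 154 0.05820946095524434 ((0.4592021405696869, 0.09970119595527649), 0.0188880767673254)
A 285 0.0738537369533812 ((0.45551493763923645, 0.16150744259357452), 0.02392379567027092)
D 457 0.08988993324054775 ((0.4503481984138489, 0.2324436455965042), 0.028966955840587616)
B 682 0.10579195445069699 ((0.4439522325992584, 0.31129923462867737), 0.03452510014176369)
```

View pics/t7.png

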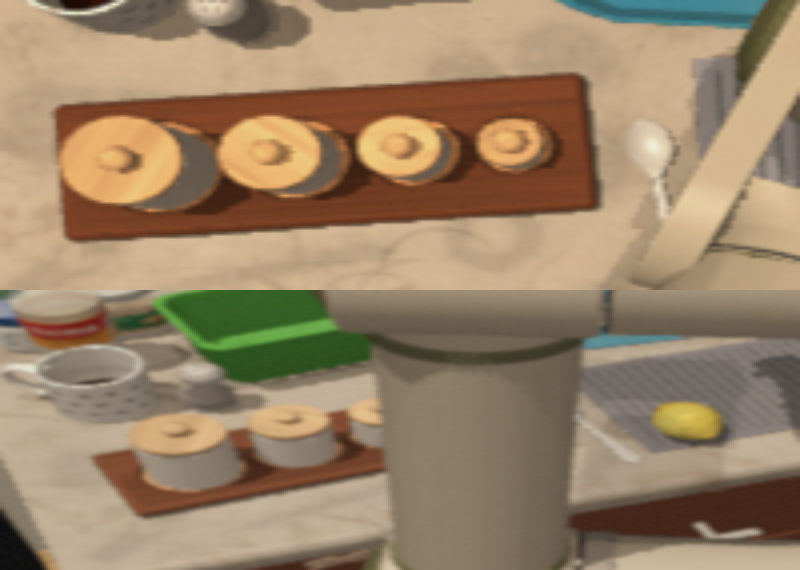

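The top crop shows all four canisters upright in their recesses, from (120,160) to (513,142). Their lids are at 58, 74, 90 and 106 mm, so each is fully seated, and the lemon has not moved. The robot is clear.

```bash
python3 -c "
from plant import finish_job
print(finish_job())"
```

```text
the job is handed in; nothing more can be done
None
```

All four canisters stand upright and fully down in their matching recesses, in order of size, with the arm clear, and the job is handed in at about 40 s of the 109 s; the lemon looked unmoved at the end, and the arm kept clear of the garlic, though I didn't look at it again.

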